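# Set a tube to its mark in the bench press and stamp it

## Task

Slide the brass tube, marked end first, down the sloping bore of the green marking press until its black ring mark is level with the mouth of the bore, and let go of it there. Press the red pedal right down to its stop and let it spring up again, then draw the tube out and lay it gently in the grey tray across its two blue ribs. Leave the tin, the oak prism and the pen where they are.

Things in the scene. Friction and masses are not known exactly. Their poses are not given: they have to be found in the camera images.
- tube: Loose stiff brass tube, 16 mm in diameter, 180 mm long, about 60 g. Origin on its axis at mid length; x runs along the axis to the marked end; it may roll, so its y and z mean nothing. Starts lying level in the stock rest. Best gripped across its diameter near the unmarked end (x about -55 mm), clear of the rest's notches, the tray's ribs and the press.
- tube_mark (a point): Middle of the 3 mm wide black ring painted round the tube: on its axis, 55 mm from the marked end (x = +35 mm in the tube's frame).
- stock_rest: Fixed wooden rest that carries the tube at the start: dark base 130 x 60 x 12 mm, two light V-notched posts, 10 mm thick, 52 mm high, at x = +55 and -20 mm. Origin on the table under the V line; x runs along it to the tube's marked end. The tube's axis lies 44 mm above the table, the tube's middle within 5 mm of x = 0.
- press: Fixed green bench marking press. Origin on the table under the middle of its 130 x 130 mm base (12 mm thick). The bore's mouth faces its -y side; the pedal sticks out to its -x side, up to 185 mm from the origin. Nothing on it is higher than 125 mm.
- guide: Steel block of the press, 56 x 52 mm, 70 mm long, with an 18 mm bore right through, 3 mm chamfer. Origin: centre of the bore's mouth, 72 mm above the table; z points out of the mouth along the bore, rising 27 degrees above level; x level; y up, square to the bore. No stop at the right depth: a released tube is held by friction. A 26 mm barrel and ram stand on it at z = -36 mm, to y = 72 mm.
- pedal (a joint): Angle of the sprung red pedal in rad: 0 up (at rest), 0.30 down at its stop; the pad sinks 27 mm. It takes about 3 N on the pad to start and 8 N to reach the stop, and it springs back when let go. It lowers the ram (a visible pin) over the tube; the ram does not push the tube.
- pedal_pad (a point): Middle of the top face of the pedal's red pad (62 x 60 mm, black ribs), on the press's -x side; moves with the pedal. At rest about 63 mm above the table, sloping up 7 degrees away from the press; at the stop about 36 mm above the table. The hinge line is level, along the press's y, 90 mm from this point toward the press.
- tray: Fixed open grey tray, outside 240 x 124 mm, walls 5 mm thick, 24 mm high. Origin on the table under its centre; x runs along its length. Two blue ribs cross it at x = +26 and -26 mm, each a flat V (12 degrees), lowest (17 mm above the table) at the middle. The tube lies along the tray's length on both ribs, its axis 25 mm above the table, either way round.
- tin: Bystander: round aluminium tin, 58 mm in diameter, 23 mm high. Origin at the centre of its underside.
- oak_prism: Bystander: six-sided oak block with a black strap, 56 x 62 x 47 mm. Origin at the centre of its underside.
- pen: Bystander: white and red pen, 145 mm long, lying. Origin under its middle.
Things that resemble listed ones, but are neither listed nor needed, are in the scene too. Several things have the shape of the tube; the one meant has the colours described above.

How it is judged:
On the way, in this order (a step that is already met when the one before it is completed fails the run):
1. the tube lies in the bore with its ring mark level with the mouth (within 5 mm), let go of, the pedal still up (z of tube_mark in the frame of guide between -0.005 and 0.005 m and x of tube_mark in the frame of guide between -0.004 and 0.004 m and y of tube_mark in the frame of guide between -0.004 and 0.004 m and angle between the x axis of tube and the z axis of guide, either way round below 0.1 rad and contact force between the fingers and tube below 0.1 N and value of joint pedal below 0.05 rad), for 0.3 s.
2. the pedal is down at its stop while the tube is still at its mark (within 6 mm) (value of joint pedal above 0.275 rad and z of tube_mark in the frame of guide between -0.006 and 0.006 m and x of tube_mark in the frame of guide between -0.004 and 0.004 m and y of tube_mark in the frame of guide between -0.004 and 0.004 m and angle between the x axis of tube and the z axis of guide, either way round below 0.1 rad and contact force between the fingers and tube below 0.1 N), for 0.2 s.
3. the pedal is up again and the tube still at its mark (within 6 mm) (value of joint pedal below 0.06 rad and z of tube_mark in the frame of guide between -0.006 and 0.006 m and x of tube_mark in the frame of guide between -0.004 and 0.004 m and y of tube_mark in the frame of guide between -0.004 and 0.004 m and angle between the x axis of tube and the z axis of guide, either way round below 0.1 rad), for 0.1 s.
At the end, for the whole second after the job is handed in: The tube lies still and level in the grey tray on both blue ribs, along the tray's length (within about 14 degrees), its middle within 30 mm of the tray's middle lengthwise, let go of; the pedal is up (x of tube in the frame of tray between -0.03 and 0.03 m and y of tube in the frame of tray between -0.045 and 0.045 m and z of tube in the frame of tray between 0.018 and 0.038 m and angle between the x axis of tube and the x axis of tray, either way round below 0.25 rad and angle between tube's own x axis and vertical between 1.45 and 1.69 rad and linear speed of tube below 0.03 m/s and contact force between the fingers and tube below 0.1 N and value of joint pedal below 0.06 rad); the robot touches nothing.
It fails at once if a bystander (tin, oak prism or pen) is moved by more than 20 mm (distance of any of tin, oak_prism, pen from where it was at the start of the episode above 0.02 m).
It fails at once if the tube is dropped: out of the fingers, it moves faster than 0.7 m/s (a fall of about 25 mm) (contact force between the fingers and tube below 0.1 N and linear speed of tube above 0.7 m/s).
It also fails if it takes over 67 s, if anything falls off the work surface, if the arm or the gripper's body presses on something with over 40 N, if the wrist force passes 120 N, or if a joint passes its speed limit or range.

## Robot

A 7-joint arm with a two-finger parallel gripper is mounted at the origin on a cart in front of the work surface, level with it; the furniture and walls round the work are solid. World frame = base frame: x ahead of the robot, y to its left, z up, the work surface at z = 0. Lengths are in m, angles in rad, forces in N, time in s.
With the tool pointing down it reaches from about 0.425 to 1.025 m from the base axis. Payload 3.6 kg.
Tool frame: the origin (TCP) lies midway between the tips of the shut fingers; the grasp point (between the pads) lies 19 mm behind it (arm.grip_depth is the distance from the TCP to the grasp point, in m); z points along the fingers, y is the line along which they close (so a half turn about z gives the same grasp; the last joint's range is limited). The gripper opens to 85 mm and grips with 20 to 120 N. Pads are 22 mm wide; open, the fingers measure 114 mm over their backs; the gripper's body (76 mm by 85 mm) begins 54 mm behind the grasp point. The pads swing forward as they close: fully open they stand 13 mm farther back than shut.
Start: joints at [1.04, 0.591, 0.048, 1.609, -0.033, 0.943, -0.034], TCP at [0.307, -0.657, 0.231] pointing down, gripper open.
Joint ranges: [-2.69, 2.69], [-0.47, 2.24], [-1.27, 1.36], [0.19, 2.51], [-1.53, 4.68], [0.08, 2.07], [-3.09, 3.09]. Speed limits (rad/s): [2.57, 2.57, 3.14, 3.14, 3.14, 3.14, 3.14].

## Interface

Orientations are given as a rotation vector (axis times angle).
In Python, from rig import arm, cams gives the robot as it stands. The module is installed in compiled form; this text tells all that it offers.
- The arm moves only by the tool step_arm, never from a script. Its argument "motion" is a list of rows, each an object of numbers: "dx", "dy", "dz": the shift along the tool's x, y, z normalised to -1 to 1, where 1 is 300 mm; "rx", "ry", "rz": the turn, a rotation vector about the tool's x, y, z normalised to -1 to 1, where 1 is 30 degrees. A call has 1 to 10 rows; each row is the pose to reach, as a shift and turn from the pose commanded when the call began, along the tool's axes at that moment; what a row does not reach only later rows make up. A row lasts 1/10 s, in which the tool goes at most 50 mm and 8.59 degrees, less where a joint would pass 70% of its speed; a pose out of reach is approached as far as the arm can. A call with a number of a shift or a turn outside -1 to 1 is refused whole. A call with a gripper value outside its range is refused whole. "gripper" is the gripper's target within -1 to 1 (fully open at 1, half-way at 0, shut at -1), set as the call begins (left out, the last holds). The fingers move at their own pace and stop on an object; "force" is the grip in N (left out, the last holds). Time passes only in rows, so rows that repeat a pose let the fingers close. It gives the time, the measured TCP pose, the force, the opening and the grip force at its end, in the units of the state.
- arm.sense(): the state, without advancing time (a new reading comes with each control period).
- cams.grab_frame(name): name is "scene" or "top" or "wrist"; returns (picture, depth): 400x640x3 uint8, blue, green, red; 400x640 float32, m along the optical axis (not along the pixel's ray), 0 where there is no reading.
- cams.get_calibration(name): a dict with "K" (3x3 intrinsics, pixels), "R" (3x3) and "t" (3): a world point X has camera coordinates R X + t. Camera axes: x right, y down, z forward; pixel columns grow to the right and rows downward; lengths in m; the calibration is good to about 2 mm. A picture is of the moment at which its call begins: read the wrist's pose just before it. get_calibration takes no time and is no camera call; for the wrist camera it gives the pose at the moment of the call.
- arm.close_job(): hands the job in; it is judged then, once.
The state is a dict: "time": time; "joint_positions": joint angles; "qd": joint speeds; "tau": joint torques, N m; "eef_pos": TCP position; "tool_rot": TCP orientation; "wrist_force": force on the tool from outside, world axes, zero at the start; "ft_torque": the same for the moment, N m; "finger_gap": finger opening in m; "grip_force": force on a finger pad.
Only numpy, scipy, OpenCV 4.12 (cv2) and the standard library are available. Lean on these libraries where they do the work, as an engineer would, in place of code of your own. Each camera call takes 0.05 s, during which the arm holds its last target. There are 200 camera calls.

## Working session

There is one attempt and no reset: what is moved stays moved. The work goes in short steps, Python scripts to look and compute and a tool call to move; the robot and the scene stay as the last step left them, time stands still between calls to the robot, and variables do not carry over. Pictures are saved under pics/ and viewed, at most 10 in all, crops included, and the job is handed in when it is done.

Besides the shell and the picture viewer there is one more tool, called after "Emit:" as name(argument=value, ...) on one line, values as JSON. step_arm: Moves the arm, as the interface text tells. Its arguments: {"type":"object","properties":{"motion":{"type":"array"},"gripper":{"type":"number"},"force":{"type":"number"}},"required":["motion"]}

```bash
mkdir -p pics; python3 - <<'E'
from rig import arm,cams
import cv2,numpy as np
s=arm.sense();print(s['time'],s['eef_pos'],s['tool_rot'],s['finger_gap'])
for n in('scene','top'):
    im,d=cams.grab_frame(n);cv2.imwrite(f'pics/{n}0.png',im);np.save(f'{n}0.npy',d)
    c=cams.get_calibration(n);print(n,c['K'].round(1).tolist(),c['R'].round(3).tolist(),c['t'].round(3).tolist())
E
```

```text
0.0 [ 0.3063624  -0.65616939  0.23013325] [-3.06481394e+00 -6.80277687e-01  9.27708388e-04] 0.08541373165797181
scene [[409.2, 0.0, 320.2], [0.0, 409.2, 204.6], [0.0, 0.0, 1.0]] [[-0.602, -0.799, -0.008], [-0.534, 0.41, -0.739], [0.594, -0.44, -0.674]] [0.233, 0.379, 0.825]
top [[427.8, 0.0, 318.3], [0.0, 427.8, 204.0], [0.0, 0.0, 1.0]] [[-0.013, -1.0, -0.003], [-0.981, 0.013, -0.192], [0.192, 0.0, -0.981]] [-0.079, 0.539, 1.42]
```

View pics/top0.png

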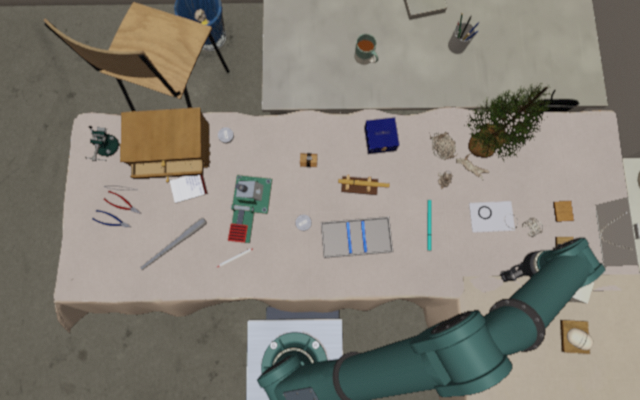

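View pics/scene0.png

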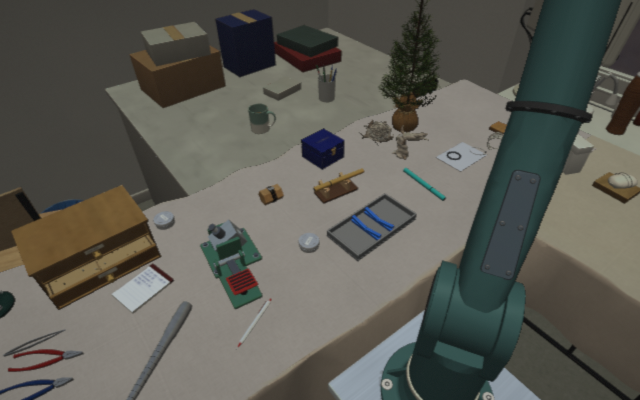

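The top view shows the brass tube in the dark-based rest at about (363,184), the press at (250,205) with its red pedal at (240,233), and the tray at (356,237). There are tins at (303,222) and (225,135), the prism at (309,160) and the pen at (235,258). Three things have the tube's shape: the brass rod in the rest (363,184), the teal rod (430,225) and the grey bar (173,243). Only the one in the rest is brass with a black ring. I'll confirm that in a crop.

```bash
cat > h.py <<'E'
import numpy as np,cv2
from rig import arm,cams
def ray(c,uv,z):
    "pixels -> world points on plane z"
    uv=np.atleast_2d(np.float64(uv)); C=-c['R'].T@c['t']
    d=np.c_[uv,np.ones(len(uv))]@np.linalg.inv(c['K']).T@c['R']
    return C+d*((z-C[2])/d[:,2])[:,None]
def proj(c,X):
    p=(np.atleast_2d(X)@c['R'].T+c['t'])@c['K'].T; return p[:,:2]/p[:,2:]
def rects(c,im,lo,hi,z,roi,amin=15):
    x0,y0,x1,y1=roi; m=cv2.inRange(cv2.cvtColor(im,cv2.COLOR_BGR2HSV)[y0:y1,x0:x1],lo,hi)
    for k in cv2.findContours(m,0,2)[0]:
        if cv2.contourArea(k)<amin: continue
        b=cv2.boxPoints(cv2.minAreaRect(k))+[x0,y0]; w=ray(c,b,z)
        e=[w[1]-w[0],w[2]-w[1]]; L=[np.linalg.norm(v) for v in e]; v=e[int(L[1]>L[0])]
        print(b.mean(0).round(1),'world',w.mean(0).round(4),'size',np.round(L,3),'deg',round(np.degrees(np.arctan2(v[1],v[0])),1))
E
python3 - <<'E'
from h import *
im=cv2.imread('pics/top0.png');c=cams.get_calibration('top')
print('C',-c['R'].T@c['t'])
print('blue');rects(c,im,(100,120,100),(125,255,255),.02,(330,210,390,260))
print('red');rects(c,im,(0,150,80),(8,255,255),.063,(220,215,260,250))
print('brass');rects(c,im,(10,110,130),(28,255,255),.05,(335,172,395,196))
print('green');rects(c,im,(65,60,40),(90,255,255),.012,(215,165,280,250))
a=im[165:255,225:400]; s=cv2.imread('pics/scene0.png')[165:265,195:370]
a=cv2.resize(a,None,fx=4,fy=4,interpolation=2)[:300];s=cv2.resize(s,None,fx=4,fy=4,interpolation=2)[:300]
cv2.imwrite('pics/crop1.png',np.vstack([a,s]))
E
```

```text
C [ 0.25550345 -0.08630454  1.49657521]
blue
[348.6 237.5] world [ 0.4245 -0.1893  0.02  ] size [0.008 0.101] deg -175.9
[363.5 236. ] world [ 0.429  -0.2409  0.02  ] size [0.008 0.105] deg -175.6
red
[237.5 232.4] world [0.4414 0.188  0.063 ] size [0.055 0.056] deg -97.1
brass
[363.2 184.7] world [ 0.6043 -0.2424  0.05  ] size [0.038 0.171] deg -101.9
green
[235.2 216. ] world [0.5063 0.2073 0.012 ] size [0.044 0.015] deg -7.9
[249.1 208.6] world [0.5338 0.1584 0.012 ] size [0.232 0.126] deg -7.9
```

View pics/crop1.png

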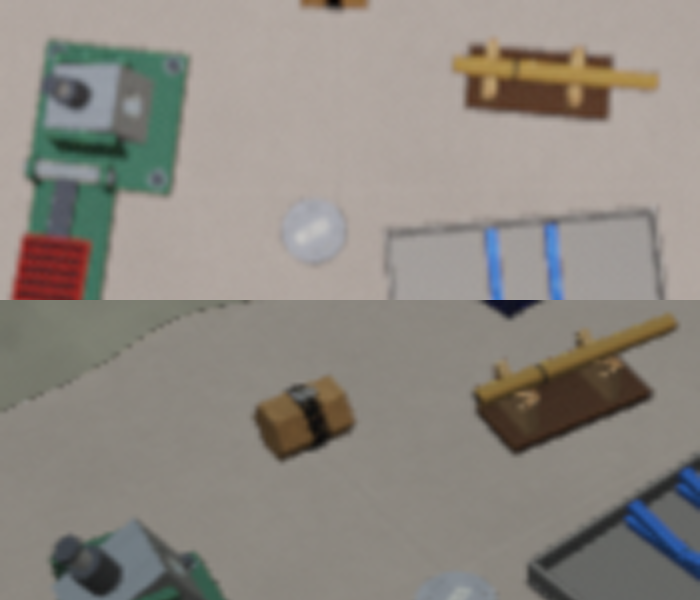

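The crop confirms it. The brass tube has its black ring near its left (+y) end and sits on the dark rest. The press bore faces right (-y) and the pedal points toward the robot. I'm moving above the tube.

Emit:
step_arm(motion=[{"dx": 0.69, "dy": -0.34, "rz": -1}, {"dx": 0.69, "dy": -0.34, "rz": -1}, {"dx": 0.69, "dy": -0.34, "rz": -1}, {"dx": 0.69, "dy": -0.34, "rz": -1}, {"dx": 0.69, "dy": -0.34, "rz": -1}, {"dx": 0.69, "dy": -0.34, "rz": -1}])

```text
invalid input
```

Emit:
step_arm(motion=[{"dx": 0.77, "dy": 0.05, "rz": -1}, {"dx": 0.77, "dy": 0.05, "rz": -1}, {"dx": 0.77, "dy": 0.05, "rz": -1}, {"dx": 0.77, "dy": 0.05, "rz": -1}, {"dx": 0.77, "dy": 0.05, "rz": -1}, {"dx": 0.77, "dy": 0.05, "rz": -1}, {"dx": 0.77, "dy": 0.05, "rz": -1}])

```text
invalid input
```

```bash
python3 - <<'E'
from h import *
c=cams.get_calibration('wrist');im,d=cams.grab_frame('wrist');s=arm.sense()
print(s['time'],s['eef_pos'],s['tool_rot'],'C',-c['R'].T@c['t'],c['R'][2],c['K'][0,0])
cv2.imwrite('pics/w1.png',im);np.savez('w1.npz',d=d,**c)
rects(c,im,(10,110,80),(28,255,255),.044,(0,0,640,400),200)
E
```

```text
0.15 [ 0.30644406 -0.65632973  0.23039511] [-3.06526220e+00 -6.80452182e-01  7.20047018e-04] C [ 0.37892986 -0.62245155  0.37259354] [-0.2857096  -0.13149816 -0.94925142] 282.0358343110072
[528.6 217.1] world [ 0.3709 -0.9157  0.044 ] size [0.094 0.055] deg -1.5
[605.3 124.6] world [ 0.4981 -0.923   0.044 ] size [0.07  0.054] deg 1.4
```

View pics/w1.png

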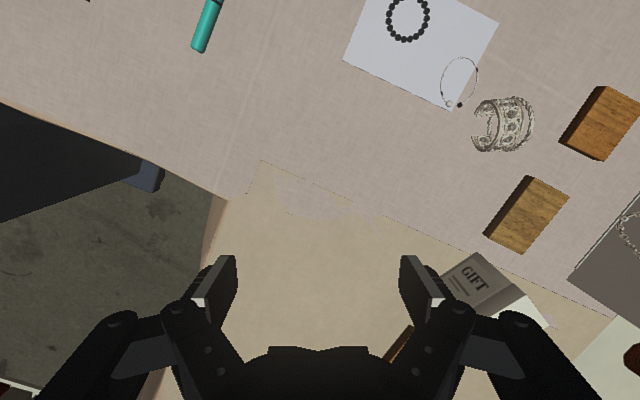

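The wrist view shows the right part of the table, with the fingers at the bottom. The arm has not moved because the call was refused, probably for missing fields, so I'll send full rows.

Emit:
step_arm(motion=[{"dx": 0.69, "dy": -0.34, "dz": 0, "rx": 0, "ry": 0, "rz": -1}, {"dx": 0.69, "dy": -0.34, "dz": 0, "rx": 0, "ry": 0, "rz": -1}, {"dx": 0.69, "dy": -0.34, "dz": 0, "rx": 0, "ry": 0, "rz": -1}, {"dx": 0.69, "dy": -0.34, "dz": 0, "rx": 0, "ry": 0, "rz": -1}, {"dx": 0.69, "dy": -0.34, "dz": 0, "rx": 0, "ry": 0, "rz": -1}, {"dx": 0.69, "dy": -0.34, "dz": 0, "rx": 0, "ry": 0, "rz": -1}])

```text
time: 0.75
eef_pos: [0.4566, -0.4702, 0.2312]
tool_rot: [-2.776, -1.465, -0.007]
wrist_force: [1.5, 0.3, 0.3]
finger_gap: 0.0852
grip_force: 0.0
```

Emit:
step_arm(motion=[{"dx": 0.77, "dy": 0.05, "dz": 0, "rx": 0, "ry": 0, "rz": -1}, {"dx": 0.77, "dy": 0.05, "dz": 0, "rx": 0, "ry": 0, "rz": -1}, {"dx": 0.77, "dy": 0.05, "dz": 0, "rx": 0, "ry": 0, "rz": -1}, {"dx": 0.77, "dy": 0.05, "dz": 0, "rx": 0, "ry": 0, "rz": -1}, {"dx": 0.77, "dy": 0.05, "dz": 0, "rx": 0, "ry": 0, "rz": -1}, {"dx": 0.77, "dy": 0.05, "dz": 0, "rx": 0, "ry": 0, "rz": -1}, {"dx": 0.77, "dy": 0.05, "dz": 0, "rx": 0, "ry": 0, "rz": -1}])

```text
time: 1.45
eef_pos: [0.5956, -0.2965, 0.2309]
tool_rot: [-2.315, -2.124, 0.002]
wrist_force: [-0.6, -0.5, -0.9]
finger_gap: 0.0854
grip_force: 0.0
```

```bash
python3 - <<'E'
from h import *
c=cams.get_calibration('wrist');im,d=cams.grab_frame('wrist');s=arm.sense()
print(s['time'],s['eef_pos'],s['tool_rot'],'C',-c['R'].T@c['t'],c['R'][2],c['K'][0,0])
cv2.imwrite('pics/w2.png',im);np.savez('w2.npz',d=d,**c)
rects(c,im,(10,110,80),(28,255,255),.044,(0,0,640,400),200)
E
```

```text
1.5 [ 0.59461294 -0.29814981  0.2308719 ] [-2.31762827 -2.12067369  0.00333803] C [ 0.60194448 -0.21611576  0.37319384] [-0.02834181 -0.31401667 -0.94899435] 282.0358343110072
[329.5 125.5] world [ 0.6127 -0.2442  0.044 ] size [0.051 0.182] deg -92.6
```

View pics/w2.png

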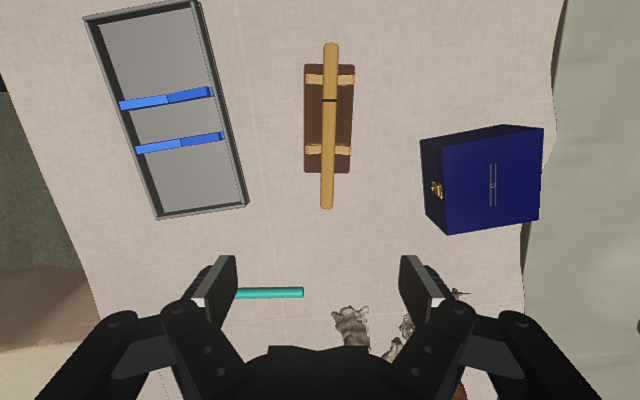

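The tube runs from (331,44) at its marked end to (326,208), with the ring at (330,100). The ribs are near (166,100) and (180,142). I'll measure all of these.

```bash
python3 - <<'E'
from h import *
c=np.load('w2.npz');im=cv2.imread('pics/w2.png');d=c['d']
hsv=cv2.cvtColor(im,cv2.COLOR_BGR2HSV)
roi=(310,30,345,220);x0,y0,x1,y1=roi
m=cv2.inRange(hsv[y0:y1,x0:x1],(10,110,80),(28,255,255))
ys=[y for y in list(range(48,60))+list(range(112,138))+list(range(165,204))]
ctr=[(np.flatnonzero(m[y-y0]).mean()+x0,y) for y in ys]
p=np.polyfit([q[1] for q in ctr],[q[0] for q in ctr],1)
col=m[:, :].any(1); yy=np.flatnonzero(col)+y0; print('rows',yy.min(),yy.max())
for y in range(94,106): print(y,im[y,int(round(np.polyval(p,y)))].tolist(),end=' ')
dark=[y for y in range(90,110) if im[y,int(round(np.polyval(p,y)))].max()<90]; print(dark)
ym=np.mean(dark)
P=ray(c,[(np.polyval(p,y),y) for y in (yy.min(),yy.max()+1,ym)],.044);print(P.round(4),np.linalg.norm(P[0]-P[1]))
Pm=ray(c,[(np.polyval(p,ym),ym)],.052)[0];print('mark top',Pm,'depth',d[int(ym)-8,329],d[int(ym)+15,329])
u=P[0]-P[1];u/=np.linalg.norm(u);print('u',u,'deg',np.degrees(np.arctan2(u[1],u[0])))
g=np.array([*Pm[:2],.044])-.090*u;print('grasp',g)
print('blue');rects(c,im,(100,120,100),(125,255,255),.02,(100,60,250,180),100)
E
```

```text
rows 43 208
94 [74, 138, 174] 95 [75, 138, 174] 96 [75, 138, 176] 97 [76, 141, 179] 98 [74, 141, 182] 99 [48, 57, 67] 100 [45, 42, 44] 101 [46, 55, 64] 102 [74, 140, 180] 103 [78, 142, 181] 104 [77, 142, 178] 105 [77, 140, 177] [99, 100, 101]
[[ 0.6188 -0.1536  0.044 ]
 [ 0.6012 -0.3357  0.044 ]
 [ 0.6134 -0.2089  0.044 ]] 0.1829055123969935
mark top [ 0.61315352 -0.20911382  0.052     ] depth 0.29971024 0.30805448
u [0.09636652 0.99534592 0.        ] deg 84.47002359918253
grasp [ 0.60448053 -0.29869495  0.044     ]
blue
[179.4 142.4] world [ 0.4276 -0.2417  0.02  ] size [0.113 0.01 ] deg 4.1
[162.9  98.6] world [ 0.4205 -0.1901  0.02  ] size [0.108 0.011] deg 3.9
```

Emit:
step_arm(motion=[{"dx": 0, "dy": 0.033, "dz": 0.16, "rx": 0, "ry": 0, "rz": 0}, {"dx": 0, "dy": 0.033, "dz": 0.33, "rx": 0, "ry": 0, "rz": 0}, {"dx": 0, "dy": 0.033, "dz": 0.48, "rx": 0, "ry": 0, "rz": 0}, {"dx": 0, "dy": 0.033, "dz": 0.6, "rx": 0, "ry": 0, "rz": 0}, {"dx": 0, "dy": 0.033, "dz": 0.66, "rx": 0, "ry": 0, "rz": 0}, {"dx": 0, "dy": 0.033, "dz": 0.686, "rx": 0, "ry": 0, "rz": 0}, {"dx": 0, "dy": 0.033, "dz": 0.686, "rx": 0, "ry": 0, "rz": 0}])

```text
time: 2.2
eef_pos: [0.6052, -0.2984, 0.0254]
tool_rot: [2.317, 2.121, -0.001]
wrist_force: [-0.2, 0.9, 0.2]
finger_gap: 0.0854
grip_force: 0.0
```

Emit:
step_arm(motion=[{"dx": 0, "dy": 0, "dz": 0, "rx": 0, "ry": 0, "rz": 0}, {"dx": 0, "dy": 0, "dz": 0, "rx": 0, "ry": 0, "rz": 0}, {"dx": 0, "dy": 0, "dz": 0, "rx": 0, "ry": 0, "rz": 0}, {"dx": 0, "dy": 0, "dz": 0, "rx": 0, "ry": 0, "rz": 0}, {"dx": 0, "dy": 0, "dz": 0, "rx": 0, "ry": 0, "rz": 0}, {"dx": 0, "dy": 0, "dz": 0, "rx": 0, "ry": 0, "rz": 0}, {"dx": 0, "dy": 0, "dz": 0, "rx": 0, "ry": 0, "rz": 0}, {"dx": 0, "dy": 0, "dz": 0, "rx": 0, "ry": 0, "rz": 0}], gripper=-1, force=40)

```text
time: 3.0
eef_pos: [0.6066, -0.2973, 0.026]
tool_rot: [2.315, 2.122, 0.001]
wrist_force: [1.9, -1.0, 2.8]
finger_gap: 0.0145
grip_force: 38.9
```

Emit:
step_arm(motion=[{"dx": 0, "dy": 0, "dz": -0.06, "rx": 0, "ry": 0, "rz": 0}, {"dx": 0, "dy": 0, "dz": -0.2, "rx": 0, "ry": 0, "rz": 0}, {"dx": 0, "dy": 0, "dz": -0.35, "rx": 0, "ry": 0, "rz": 0}, {"dx": 0, "dy": 0, "dz": -0.5, "rx": 0, "ry": 0, "rz": 0}, {"dx": 0, "dy": 0, "dz": -0.6, "rx": 0, "ry": 0, "rz": 0}])

```text
time: 3.5
eef_pos: [0.6059, -0.2973, 0.2097]
tool_rot: [2.314, 2.121, 0.001]
wrist_force: [1.4, -0.2, -0.4]
finger_gap: 0.0145
grip_force: 39.0
```

Emit:
step_arm(motion=[{"dx": 0.1, "dy": -0.05, "dz": 0, "rx": 0, "ry": 0, "rz": 0}, {"dx": 0.25, "dy": -0.12, "dz": 0, "rx": 0, "ry": 0, "rz": 0}, {"dx": 0.4, "dy": -0.2, "dz": 0, "rx": 0, "ry": 0, "rz": 0}, {"dx": 0.55, "dy": -0.27, "dz": 0, "rx": 0, "ry": 0, "rz": 0}, {"dx": 0.7, "dy": -0.33, "dz": 0, "rx": 0, "ry": 0, "rz": 0}, {"dx": 0.82, "dy": -0.38, "dz": 0, "rx": 0, "ry": 0, "rz": 0}, {"dx": 0.87, "dy": -0.4, "dz": 0, "rx": 0, "ry": 0, "rz": 0}, {"dx": 0.87, "dy": -0.4, "dz": 0, "rx": 0, "ry": 0, "rz": 0}])

```text
time: 4.3
eef_pos: [0.5069, -0.0236, 0.2061]
tool_rot: [-2.308, -2.129, 0.001]
wrist_force: [0.2, -0.3, -1.2]
finger_gap: 0.0153
grip_force: 39.0
```

```bash
python3 - <<'E'
from h import *
c=cams.get_calibration('wrist');im,d=cams.grab_frame('wrist');s=arm.sense()
print(s['time'],s['eef_pos'],s['tool_rot'],s['finger_gap'],'C',-c['R'].T@c['t'])
cv2.imwrite('pics/w3.png',im);np.savez('w3.npz',d=d,**c)
E
```

```text
4.35 [ 0.50783186 -0.02586997  0.20605232] [ 2.31248326e+00  2.12648163e+00 -1.30049331e-03] 0.014534259694732873 C [0.51283817 0.0567458  0.34849806]
```

View pics/w3.png

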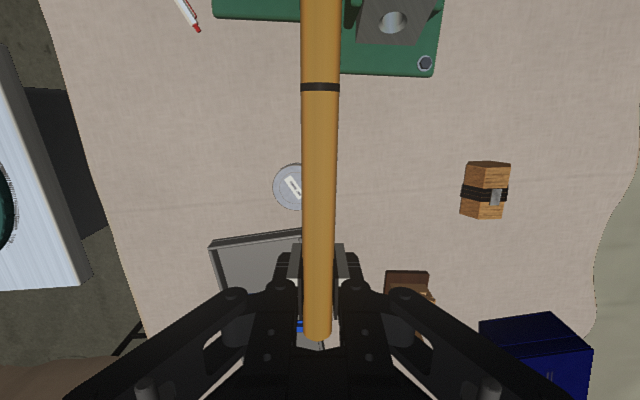

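The ring is at (320,87) on the held tube. The mouth face is partly in view with the bore at (392,22), near the frame's edge. I'll shift 60 mm closer for a full view.

Emit:
step_arm(motion=[{"dx": 0.1, "dy": 0, "dz": 0, "rx": 0, "ry": 0, "rz": 0}, {"dx": 0.2, "dy": 0, "dz": 0, "rx": 0, "ry": 0, "rz": 0}, {"dx": 0.2, "dy": 0, "dz": 0, "rx": 0, "ry": 0, "rz": 0}, {"dx": 0.2, "dy": 0, "dz": 0, "rx": 0, "ry": 0, "rz": 0}])

```text
time: 4.75
eef_pos: [0.5143, 0.0318, 0.2056]
tool_rot: [2.316, 2.122, -0.001]
wrist_force: [-0.2, 0.4, -1.3]
finger_gap: 0.0145
grip_force: 39.0
```

```bash
python3 - <<'E'
from h import *
c=cams.get_calibration('wrist');im,d=cams.grab_frame('wrist');s=arm.sense()
print(s['time'],s['eef_pos'],s['tool_rot'],s['finger_gap'],'C',-c['R'].T@c['t'])
cv2.imwrite('pics/w4.png',im);np.savez('w4.npz',d=d,**c)
cv2.imwrite('pics/w4c.png',cv2.resize(im[:180,190:460],None,fx=2.9,fy=2.9,interpolation=2))
E
```

```text
4.8 [0.51405669 0.03099009 0.20544174] [ 2.31781819e+00  2.11983096e+00 -2.16647223e-03] 0.014520905716752307 C [0.52066518 0.11222361 0.34784652]
```

View pics/w4c.png

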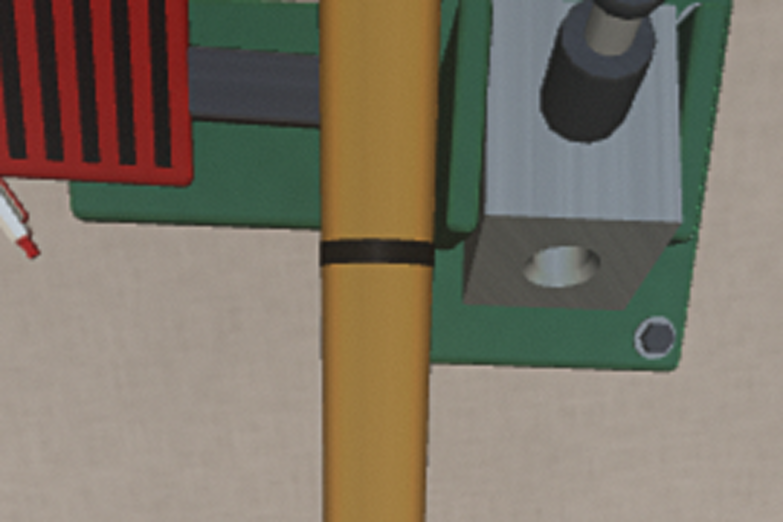

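The crop shows the guide's face with its bore ellipse at crop (562,267), which is pixel (384,92). The top face's front edge runs (357,74) to (425,76), the barrel stands above it, and the pedal pad is at top left.

```bash
python3 - <<'E'
from h import *
c=np.load('w4.npz');im=cv2.imread('pics/w4.png');d=c['d']
S=lambda q:[(x/2.9+190,y/2.9) for x,y in q]
def pts(poly):
    m=np.zeros(d.shape,np.uint8);cv2.fillPoly(m,[np.int32(np.round(S(poly)))],1);v,u=np.nonzero(m&(d>0))
    z=d[v,u];X=np.c_[u,v,np.ones(len(u))]@np.linalg.inv(c['K']).T*z[:,None]
    return (X-c['t'])@c['R']
def plane(P):
    for _ in range(3):
        o=np.median(P,0);o=P.mean(0);n=np.linalg.svd(P-o,full_matrices=False)[2][2];n*=np.sign(n[2])
        r=(P-o)@n;P=P[abs(r)<2.5*r.std()+1e-5]
    return o,n,r.std()
ot,nt,rt=plane(pts([(492,100),(535,100),(535,205),(492,205)]))
ot2,nt2,_=plane(pts([(495,160),(670,160),(670,212),(495,212)]))
of,nf,rf=plane(pts([(475,295),(495,225),(530,225),(515,295)]))
print('top',ot,nt,rt,nt2,'front',of,nf,rf)
M=ray(c,S([(562,267)]),.072)[0];print('mouth by ray z=.072',M)
e=ray(c,S([(486,216),(682,221)]),.0952);print('edge',e,np.linalg.norm(e[1]-e[0]),np.degrees(np.arctan2(*(e[1]-e[0])[1::-1])))
l=ray(c,S([(463,301),(627,310)]),.0488);print('low',l,np.linalg.norm(l[1]-l[0]),np.degrees(np.arctan2(*(l[1]-l[0])[1::-1])))
print('mouth centre by edges',(e.mean(0)+l.mean(0))/2)
# front plane intersect ray
C=-c['R'].T@c['t'];dd=M-C
print('ray x frontplane',C+dd*(((of-C)@nf)/(dd@nf)), 'dist M to top plane',(ot-M)@nt)
b=ray(c,S([(680,371),(732,0)]),.012);v=b[1]-b[0];print('base edge deg',np.degrees(np.arctan2(v[1],v[0])))
b=ray(c,S([(75,218),(680,371)]),.012)
f=ray(c,S([(440,362),(665,371)]),.012);v=f[1]-f[0];print('base front edge deg',np.degrees(np.arctan2(v[1],v[0])))
# tube in hand
P=ray(c,S([((321+433)/2,252)]),s:=0.2245+.008);print('mark held',P)
w=pts([(340,300),(410,300),(410,500),(340,500)]);print('tube top z',w[:,2].max(),[round(w[abs(w[:,1]-y)<.003][:,2].max(),4) for y in np.linspace(w[:,1].min(),w[:,1].max(),4)], w[:,1].min(),w[:,1].max())
E
```

```text
top [0.56537086 0.15197139 0.08609786] [0.0548045  0.45498672 0.88881019] 0.0005530625577886337 [0.05831342 0.46005383 0.88597405] front [0.56381167 0.12316529 0.0722461 ] [-0.11377686 -0.88437906  0.4526903 ] 0.0003743011676589635
mouth by ray z=.072 [0.58198363 0.12037226 0.072     ]
edge [[0.55559174 0.13510061 0.0952    ]
 [0.61090189 0.12888828 0.0952    ]] 0.055657942092060556 -6.40849348319782
low [[0.55291192 0.11308694 0.0488    ]
 [0.6093791  0.10511817 0.0488    ]] 0.057026699769591634 -8.032659821231464
mouth centre by edges [0.58219616 0.1205485  0.072     ]
ray x frontplane [0.58211201 0.12038932 0.07142247] dist M to top plane 0.02599705558210005
base edge deg 83.50203162221958
base front edge deg -7.280442772810644
mark held [[0.52220708 0.11960926 0.2325    ]]
tube top z 0.23266023788485007 [np.float64(0.2325), np.float64(0.2325), np.float64(0.2323), np.float64(0.2327)] 0.08567248687679314 0.11435081472130393
```

```bash
cat >> h.py <<'E'
from scipy.spatial.transform import Rotation as Ro
M=np.array([.5821,.1205,.072]); yw=np.radians(7.2); cb,sb=np.cos(np.radians(27)),np.sin(np.radians(27))
A=np.array([cb*np.sin(yw),cb*np.cos(yw),-sb]); Y=np.array([np.cos(yw),-np.sin(yw),0]); RT=np.c_[A,Y,np.cross(A,Y)]
def delta(p,R,s=None):
    s=s or arm.sense(); R0=Ro.from_rotvec(s['tool_rot']).as_matrix()
    return (R0.T@(np.array(p)-s['eef_pos'])/.3).round(3),(np.degrees(Ro.from_matrix(R0.T@R).as_rotvec())/30).round(3)
def tcp(out,mk=.089): return M-out*A-mk*A+.0191*RT[:,2]
E
python3 - <<'E'
from h import *
p=tcp(.13)+[0,0,.06];print(p,*delta(p,RT)); print(tcp(.085),tcp(0))
E
```

```text
[ 0.55655688 -0.08169461  0.21440569] [-0.362  0.175 -0.029] [ 0.016 -0.897  0.069]
[ 0.56158215 -0.04191548  0.13397612] [0.57107434 0.03322288 0.09538693]
```

Emit:
step_arm(motion=[{"dx": -0.1, "dy": 0.04, "dz": -0.02, "rx": 0, "ry": -0.15, "rz": 0.01}, {"dx": -0.2, "dy": 0.08, "dz": -0.03, "rx": 0, "ry": -0.35, "rz": 0.03}, {"dx": -0.3, "dy": 0.13, "dz": -0.03, "rx": 0.01, "ry": -0.6, "rz": 0.05}, {"dx": -0.362, "dy": 0.175, "dz": -0.029, "rx": 0.016, "ry": -0.8, "rz": 0.069}, {"dx": -0.362, "dy": 0.175, "dz": -0.029, "rx": 0.016, "ry": -0.897, "rz": 0.069}, {"dx": -0.362, "dy": 0.175, "dz": -0.029, "rx": 0.016, "ry": -0.897, "rz": 0.069}, {"dx": -0.362, "dy": 0.175, "dz": -0.029, "rx": 0.016, "ry": -0.897, "rz": 0.069}])

```text
time: 5.5
eef_pos: [0.5563, -0.0809, 0.214]
tool_rot: [2.091, 1.845, -0.501]
wrist_force: [0.3, -0.3, -0.7]
finger_gap: 0.0146
grip_force: 39.0
```

```bash
python3 - <<'E'
from h import *
s=arm.sense();print(s['time'],s['eef_pos'])
for o in(.09,.04,0):print(o,*delta(tcp(o),RT,s))
E
```

```text
5.5 [ 0.55629922 -0.08093692  0.21403823]
0.09 [0.221 0.001 0.179] [-0.001 -0.003  0.001]
0.04 [0.388 0.002 0.179] [-0.001 -0.003  0.001]
0 [0.521 0.002 0.179] [-0.001 -0.003  0.001]
```

Emit:
step_arm(motion=[{"dx": 0.08, "dy": 0, "dz": 0.07, "rx": 0, "ry": 0, "rz": 0}, {"dx": 0.17, "dy": 0.001, "dz": 0.14, "rx": 0, "ry": 0, "rz": 0}, {"dx": 0.221, "dy": 0.001, "dz": 0.179, "rx": 0, "ry": 0, "rz": 0}, {"dx": 0.221, "dy": 0.001, "dz": 0.179, "rx": 0, "ry": 0, "rz": 0}, {"dx": 0.221, "dy": 0.001, "dz": 0.179, "rx": 0, "ry": 0, "rz": 0}])

```text
time: 6.0
eef_pos: [0.5613, -0.0466, 0.1369]
tool_rot: [2.09, 1.844, -0.501]
wrist_force: [0.0, 0.2, -0.5]
finger_gap: 0.0148
grip_force: 39.0
```

```bash
python3 - <<'E'
from h import *
c=cams.get_calibration('wrist');im,d=cams.grab_frame('wrist');s=arm.sense();print(s['time'],s['eef_pos'],*delta(tcp(.04),RT,s))
cv2.imwrite('pics/w5.png',im);np.savez('w5.npz',d=d,**c)
cv2.imwrite('pics/w5c.png',cv2.resize(im[:200,200:440],None,fx=3,fy=3,interpolation=2))
E
```

```text
6.05 [ 0.5616537  -0.04681225  0.13746697] [ 0.17  -0.002  0.003] [ 0.002 -0.002 -0.001]
```

View pics/w5c.png

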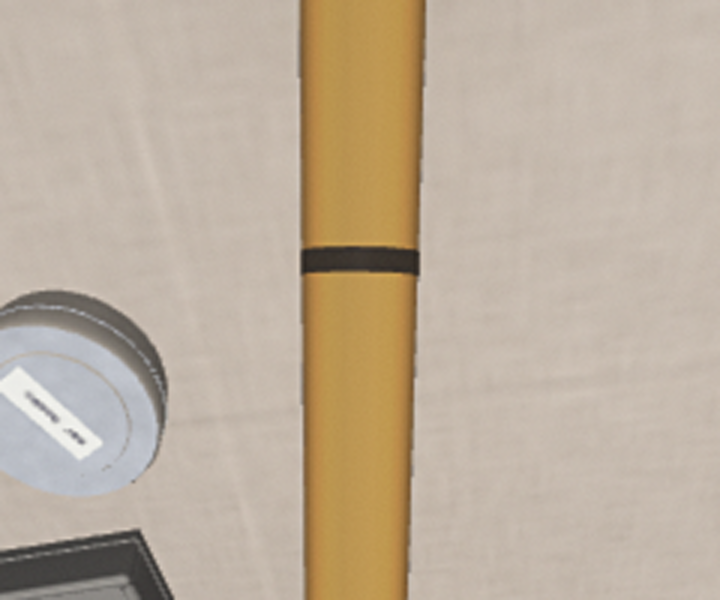

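The ring is still at pixel (320,87), so the tube hasn't slipped. The mouth is just out of view at the top. I'll insert slowly.

Emit:
step_arm(motion=[{"dx": 0.04, "dy": -0.001, "dz": 0.001, "rx": 0, "ry": 0, "rz": 0}, {"dx": 0.08, "dy": -0.001, "dz": 0.002, "rx": 0, "ry": 0, "rz": 0}, {"dx": 0.11, "dy": -0.001, "dz": 0.002, "rx": 0, "ry": 0, "rz": 0}, {"dx": 0.13, "dy": -0.001, "dz": 0.002, "rx": 0, "ry": 0, "rz": 0}, {"dx": 0.15, "dy": -0.001, "dz": 0.002, "rx": 0, "ry": 0, "rz": 0}, {"dx": 0.17, "dy": -0.001, "dz": 0.002, "rx": 0, "ry": 0, "rz": 0}, {"dx": 0.17, "dy": -0.001, "dz": 0.002, "rx": 0, "ry": 0, "rz": 0}])

```text
time: 6.75
eef_pos: [0.5668, 0.001, 0.1122]
tool_rot: [2.088, 1.848, -0.499]
wrist_force: [-0.4, 0.5, -1.3]
finger_gap: 0.0146
grip_force: 39.0
```

```bash
python3 - <<'E'
from h import *
c=cams.get_calibration('wrist');im,d=cams.grab_frame('wrist');s=arm.sense();print(s['time'],s['eef_pos'],*delta(tcp(0),RT,s),s['wrist_force'])
cv2.imwrite('pics/w6.png',im);np.savez('w6.npz',d=d,**c)
cv2.imwrite('pics/w6c.png',cv2.resize(im[:200,200:440],None,fx=3,fy=3,interpolation=2))
E
```

```text
6.8 [5.66726888e-01 3.51188081e-04 1.12403948e-01] [0.124 0.001 0.001] [ 0.002 -0.003  0.005] [-0.06301703  0.61981063  0.81811012]
```

View pics/w6c.png

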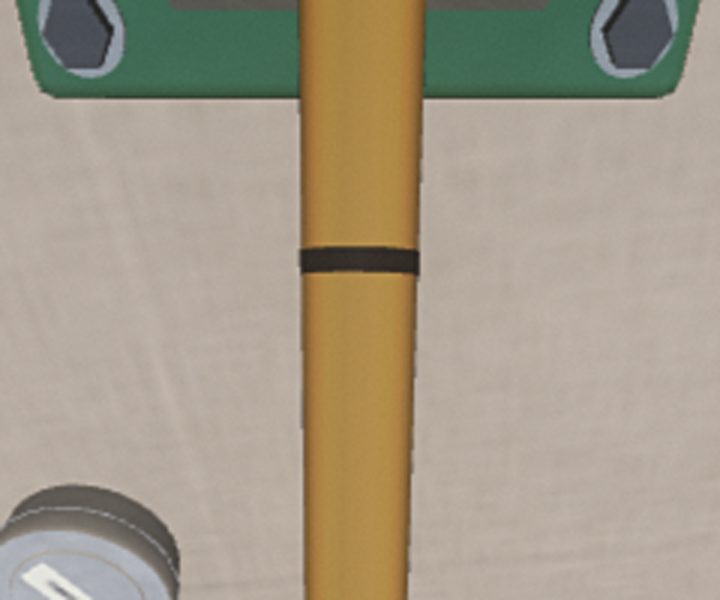

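The tube is inside the bore with low force, and the ring hasn't moved relative to the camera. I'll go on to the mark.

Emit:
step_arm(motion=[{"dx": 0.03, "dy": 0, "dz": 0, "rx": 0, "ry": 0, "rz": 0}, {"dx": 0.06, "dy": 0, "dz": 0, "rx": 0, "ry": 0, "rz": 0}, {"dx": 0.09, "dy": 0, "dz": 0, "rx": 0, "ry": 0, "rz": 0}, {"dx": 0.11, "dy": 0, "dz": 0, "rx": 0, "ry": 0, "rz": 0}, {"dx": 0.121, "dy": 0, "dz": 0, "rx": 0, "ry": 0, "rz": 0}, {"dx": 0.121, "dy": 0, "dz": 0, "rx": 0, "ry": 0, "rz": 0}, {"dx": 0.121, "dy": 0, "dz": 0, "rx": 0, "ry": 0, "rz": 0}])

```text
time: 7.5
eef_pos: [0.5708, 0.0319, 0.0962]
tool_rot: [2.089, 1.846, -0.499]
wrist_force: [-0.8, 1.6, -0.3]
finger_gap: 0.0148
grip_force: 39.0
```

```bash
python3 - <<'E'
from h import *
c=cams.get_calibration('wrist');im,d=cams.grab_frame('wrist');s=arm.sense();print(s['time'],s['eef_pos'],*delta(tcp(0),RT,s),s['wrist_force'])
cv2.imwrite('pics/w7.png',im);np.savez('w7.npz',d=d,**c)
cv2.imwrite('pics/w7c.png',cv2.resize(im[:160,220:420],None,fx=3.5,fy=3.5,interpolation=2))
hy=np.cross(A,Y)*-1
P=np.array([M,M+8*.001*hy,M+.026*hy,M+.026*hy+.028*Y,M+.026*hy-.028*Y]);print(proj(c,P).round(1))
for y in range(60,110,2):print(y,im[y,320].tolist(),im[y,350].tolist(),round(float(d[y,320]),3),round(float(d[y,350]),3))
E
```

```text
7.55 [0.57071813 0.03169266 0.0963071 ] [0.006 0.001 0.   ] [ 0.002 -0.003  0.003] [ 0.19286717  0.29983014 -0.51470885]
[[320.3  82.1]
 [320.5  80.2]
 [321.1  74.8]
 [409.4  74.9]
 [232.7  74.7]]
60 [160, 151, 141] [161, 152, 143] 0.088 0.088
62 [160, 152, 142] [160, 151, 141] 0.089 0.088
64 [160, 150, 141] [159, 151, 141] 0.088 0.087
66 [161, 152, 143] [160, 151, 141] 0.089 0.089
68 [162, 152, 142] [161, 152, 142] 0.089 0.088
70 [161, 152, 141] [160, 151, 143] 0.09 0.089
72 [163, 153, 143] [161, 153, 144] 0.089 0.089
74 [107, 107, 105] [107, 108, 104] 0.089 0.09
76 [84, 89, 89] [83, 89, 90] 0.095 0.095
78 [82, 100, 111] [87, 92, 90] 0.101 0.102
80 [75, 136, 173] [84, 88, 89] 0.107 0.109
82 [53, 69, 81] [83, 90, 90] 0.107 0.118
84 [46, 47, 47] [86, 89, 92] 0.108 0.126
86 [45, 48, 49] [87, 99, 78] 0.109 0.138
88 [47, 48, 50] [87, 106, 67] 0.109 0.177
90 [47, 62, 74] [87, 107, 68] 0.108 0.178
92 [75, 136, 172] [71, 93, 60] 0.107 0.178
94 [75, 135, 169] [134, 149, 150] 0.11 0.192
96 [75, 135, 170] [158, 170, 181] 0.109 0.192
98 [74, 133, 168] [154, 165, 177] 0.11 0.194
100 [73, 133, 168] [154, 165, 177] 0.11 0.195
102 [74, 134, 169] [154, 164, 176] 0.11 0.196
104 [72, 132, 167] [154, 164, 176] 0.112 0.198
106 [75, 135, 170] [153, 163, 174] 0.11 0.199
108 [74, 134, 169] [156, 167, 178] 0.11 0.199
```

View pics/w7c.png

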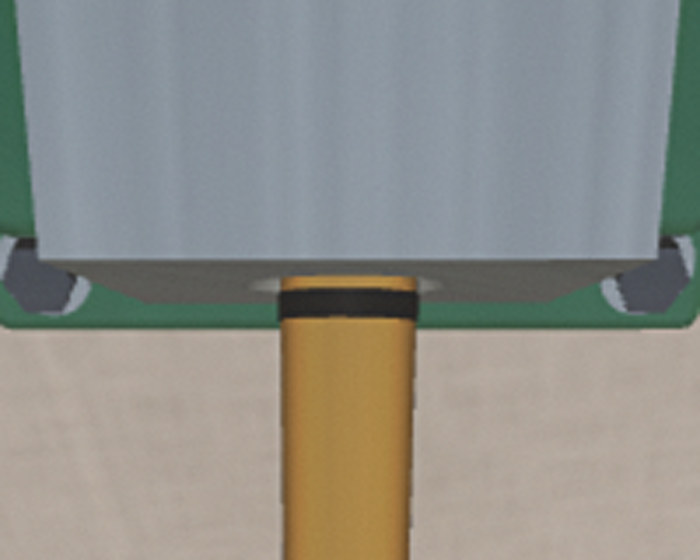

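The ring sits just outside the mouth: its centre is at row 86 against row 79.5 for the mouth, about 2.5 mm out. The block's edge at row 74 matches the predicted 74.8. I'll nudge it in and release.

Emit:
step_arm(motion=[{"dx": 0.004, "dy": 0, "dz": 0, "rx": 0, "ry": 0, "rz": 0}, {"dx": 0.008, "dy": 0, "dz": 0, "rx": 0, "ry": 0, "rz": 0}, {"dx": 0.008, "dy": 0, "dz": 0, "rx": 0, "ry": 0, "rz": 0}, {"dx": 0.008, "dy": 0, "dz": 0, "rx": 0, "ry": 0, "rz": 0}])

```text
time: 7.95
eef_pos: [0.571, 0.0339, 0.0952]
tool_rot: [2.089, 1.845, -0.5]
wrist_force: [0.1, 0.7, -0.3]
finger_gap: 0.0146
grip_force: 39.0
```

Emit:
step_arm(motion=[{"dx": 0, "dy": 0, "dz": 0, "rx": 0, "ry": 0, "rz": 0}, {"dx": 0, "dy": 0, "dz": 0, "rx": 0, "ry": 0, "rz": 0}, {"dx": 0, "dy": 0, "dz": 0, "rx": 0, "ry": 0, "rz": 0}, {"dx": 0, "dy": 0, "dz": 0, "rx": 0, "ry": 0, "rz": 0}, {"dx": 0, "dy": 0, "dz": 0, "rx": 0, "ry": 0, "rz": 0}, {"dx": 0, "dy": 0, "dz": 0, "rx": 0, "ry": 0, "rz": 0}, {"dx": 0, "dy": 0, "dz": 0, "rx": 0, "ry": 0, "rz": 0}], gripper=0.2)

```text
time: 8.65
eef_pos: [0.5709, 0.034, 0.0951]
tool_rot: [2.089, 1.846, -0.5]
wrist_force: [0.2, -0.3, 0.2]
finger_gap: 0.0516
grip_force: 0.0
```

```bash
cat > ring.py <<'E'
from h import *
c=cams.get_calibration('wrist');im,d=cams.grab_frame('wrist');s=arm.sense();print(s['time'],s['eef_pos'],s['finger_gap'],s['wrist_force'])
hy=-np.cross(A,Y);print('mouth top, edge',proj(c,[M+.008*hy,M+.026*hy]).round(1).tolist())
v=im[:,318:323].max(2).mean(1)
print('steel edge',[y for y in range(40,200) if v[y]>140 and v[y+2]<125][:3],'ring rows',[y for y in range(60,220) if v[y]<75],'d',d[95,320])
E
python3 ring.py
```

```text
8.7 [0.57098039 0.03399909 0.09515243] 0.05133469050638277 [-1.31770692 -0.39654732  0.2454752 ]
mouth top, edge [[320.6, 86.9], [321.2, 82.8]]
steel edge [80, 81] ring rows [86, 87, 88, 89, 90] d 0.10997255
```

The ring's lower edge is at row 90 with the mouth at about 86, so the mark is level within about 0.5 mm and the tube is released. I'm retracting square to the bore and working out the pedal position.

Emit:
step_arm(motion=[{"dx": 0, "dy": 0, "dz": -0.04, "rx": 0, "ry": 0, "rz": 0}, {"dx": 0, "dy": 0, "dz": -0.12, "rx": 0, "ry": 0, "rz": 0}, {"dx": 0, "dy": 0, "dz": -0.25, "rx": 0, "ry": 0, "rz": 0}, {"dx": 0, "dy": 0, "dz": -0.4, "rx": 0, "ry": 0, "rz": 0}, {"dx": 0, "dy": 0, "dz": -0.5, "rx": 0, "ry": 0, "rz": 0}, {"dx": 0, "dy": 0, "dz": -0.5, "rx": 0, "ry": 0, "rz": 0}])

```text
time: 9.3
eef_pos: [0.5821, 0.1062, 0.2336]
tool_rot: [2.088, 1.849, -0.483]
wrist_force: [0.2, 0.4, -0.5]
finger_gap: 0.0512
grip_force: 0.0
```

```bash
python3 - <<'E'
from h import *
s=arm.sense();print(s['time'],s['eef_pos'])
c=np.load('w4.npz')
k=ray(c,[(192/2.9+190,184/2.9)],.059)[0]; yp=np.array([np.sin(yw),np.cos(yw),0])
pad=k-.031*Y+.030*yp; print('corner',k,'pad',pad)
o=np.array([.584,.151,0]);print('press frame',(pad-o)@Y,(pad-o)@yp)
R=np.c_[yp,Y,[0,0,-1]]
print(*delta([*pad[:2],.23],R,s))
E
```

```text
9.3 [0.58213694 0.10615559 0.2336309 ]
corner [0.46727669 0.15608298 0.059     ] pad [0.44028113 0.18973175 0.059     ]
press frame -0.14743997974861509 0.0204135881507564
[ 0.201 -0.503 -0.091] [0.018 0.883 0.008]
```

Emit:
step_arm(motion=[{"dx": 0.04, "dy": -0.12, "dz": -0.09, "rx": 0, "ry": 0.2, "rz": 0}, {"dx": 0.1, "dy": -0.26, "dz": -0.09, "rx": 0, "ry": 0.45, "rz": 0}, {"dx": 0.15, "dy": -0.4, "dz": -0.09, "rx": 0.01, "ry": 0.7, "rz": 0.01}, {"dx": 0.2, "dy": -0.5, "dz": -0.09, "rx": 0.018, "ry": 0.88, "rz": 0.01}, {"dx": 0.2, "dy": -0.5, "dz": -0.09, "rx": 0.018, "ry": 0.88, "rz": 0.01}, {"dx": 0.2, "dy": -0.5, "dz": -0.09, "rx": 0.018, "ry": 0.88, "rz": 0.01}, {"dx": 0.2, "dy": -0.5, "dz": -0.09, "rx": 0.018, "ry": 0.88, "rz": 0.01}], gripper=-1)

```text
time: 10.0
eef_pos: [0.44, 0.1852, 0.2261]
tool_rot: [2.362, 2.07, -0.017]
wrist_force: [0.6, 0.7, -0.4]
finger_gap: 0.0005
grip_force: 0.0
```

```bash
python3 - <<'E'
from h import *
c=cams.get_calibration('wrist');im,d=cams.grab_frame('wrist');s=arm.sense();print(s['time'],s['eef_pos'],s['tool_rot'],s['finger_gap'])
cv2.imwrite('pics/w8.png',im)
rects(c,im,(0,150,60),(8,255,255),.063,(0,0,640,400),500)
E
```

```text
10.05 [0.44018667 0.18541757 0.22600778] [ 2.36187658  2.07018847 -0.01673205] 0.00015937292342128225
[318.4 177.2] world [0.4398 0.1906 0.063 ] size [0.059 0.059] deg -6.0
```

The pad centre is confirmed at (0.440, 0.190). I'm descending to just above it.

Emit:
step_arm(motion=[{"dx": 0.01, "dy": 0, "dz": 0.15, "rx": 0, "ry": 0, "rz": 0}, {"dx": 0.01, "dy": 0, "dz": 0.3, "rx": 0, "ry": 0, "rz": 0}, {"dx": 0.01, "dy": 0, "dz": 0.42, "rx": 0, "ry": 0, "rz": 0}, {"dx": 0.01, "dy": 0, "dz": 0.5, "rx": 0, "ry": 0, "rz": 0}, {"dx": 0.01, "dy": 0, "dz": 0.52, "rx": 0, "ry": 0, "rz": 0}, {"dx": 0.01, "dy": 0, "dz": 0.52, "rx": 0, "ry": 0, "rz": 0}])

```text
time: 10.65
eef_pos: [0.4381, 0.1872, 0.069]
tool_rot: [2.361, 2.072, -0.021]
wrist_force: [-0.1, -0.2, 0.2]
finger_gap: 0.0001
grip_force: 0.0
```

Emit:
step_arm(motion=[{"dx": 0, "dy": 0, "dz": 0.03, "rx": 0, "ry": 0, "rz": 0}, {"dx": 0, "dy": 0, "dz": 0.05, "rx": 0, "ry": 0, "rz": 0}, {"dx": 0, "dy": 0, "dz": 0.07, "rx": 0, "ry": 0, "rz": 0}, {"dx": 0, "dy": 0, "dz": 0.08, "rx": 0, "ry": 0, "rz": 0}, {"dx": 0, "dy": 0, "dz": 0.09, "rx": 0, "ry": 0, "rz": 0}, {"dx": 0, "dy": 0, "dz": 0.1, "rx": 0, "ry": 0, "rz": 0}, {"dx": 0, "dy": 0, "dz": 0.1, "rx": 0, "ry": 0, "rz": 0}])

```text
time: 11.35
eef_pos: [0.4383, 0.1878, 0.0404]
tool_rot: [2.361, 2.072, -0.013]
wrist_force: [-1.3, 2.9, 7.0]
finger_gap: -0.0003
grip_force: 3.8
```

Emit:
step_arm(motion=[{"dx": 0, "dy": 0, "dz": 0.007, "rx": 0, "ry": 0, "rz": 0}, {"dx": 0, "dy": 0, "dz": 0.013, "rx": 0, "ry": 0, "rz": 0}, {"dx": 0, "dy": 0, "dz": 0.017, "rx": 0, "ry": 0, "rz": 0}, {"dx": 0, "dy": 0, "dz": 0.017, "rx": 0, "ry": 0, "rz": 0}])

```text
time: 11.75
eef_pos: [0.4387, 0.1878, 0.0359]
tool_rot: [2.361, 2.072, -0.012]
wrist_force: [0.5, 0.8, 11.5]
finger_gap: -0.0001
grip_force: 5.5
```

Emit:
step_arm(motion=[{"dx": 0, "dy": 0, "dz": 0.004, "rx": 0, "ry": 0, "rz": 0}, {"dx": 0, "dy": 0, "dz": 0.006, "rx": 0, "ry": 0, "rz": 0}, {"dx": 0, "dy": 0, "dz": 0.006, "rx": 0, "ry": 0, "rz": 0}, {"dx": 0, "dy": 0, "dz": 0.006, "rx": 0, "ry": 0, "rz": 0}])

```text
time: 12.15
eef_pos: [0.4388, 0.1878, 0.0352]
tool_rot: [2.36, 2.071, -0.011]
wrist_force: [-3.0, 0.8, 23.7]
finger_gap: 0.0002
grip_force: 11.8
```

The pedal is at its stop: force is up to 24 N with almost no further travel. I'll lift off and let it spring back.

Emit:
step_arm(motion=[{"dx": 0, "dy": 0, "dz": -0.02, "rx": 0, "ry": 0, "rz": 0}, {"dx": 0, "dy": 0, "dz": -0.05, "rx": 0, "ry": 0, "rz": 0}, {"dx": 0, "dy": 0, "dz": -0.08, "rx": 0, "ry": 0, "rz": 0}, {"dx": 0, "dy": 0, "dz": -0.12, "rx": 0, "ry": 0, "rz": 0}, {"dx": 0, "dy": 0, "dz": -0.25, "rx": 0, "ry": 0, "rz": 0}, {"dx": 0, "dy": 0, "dz": -0.4, "rx": 0, "ry": 0, "rz": 0}, {"dx": 0, "dy": 0, "dz": -0.55, "rx": 0, "ry": 0, "rz": 0}, {"dx": 0, "dy": 0, "dz": -0.65, "rx": 0, "ry": 0, "rz": 0}, {"dx": 0, "dy": 0, "dz": -0.65, "rx": 0, "ry": 0, "rz": 0}], gripper=-1)

```text
time: 13.05
eef_pos: [0.4411, 0.1887, 0.2321]
tool_rot: [2.361, 2.068, -0.006]
wrist_force: [0.2, -0.4, -0.7]
finger_gap: 0.0002
grip_force: 0.0
```

```bash
python3 - <<'E'
from h import *
s=arm.sense();print(s['time'],s['eef_pos'])
hz=RT[:,2]
print(*delta(tcp(0)-.15*hz,RT,s))
E
```

```text
13.05 [0.4411439  0.18872437 0.23210188]
[-0.23   0.496  0.011] [-0.003 -0.89  -0.012]
```

Emit:
step_arm(motion=[{"dx": -0.05, "dy": 0.12, "dz": 0, "rx": 0, "ry": -0.2, "rz": 0}, {"dx": -0.11, "dy": 0.26, "dz": 0, "rx": 0, "ry": -0.45, "rz": 0}, {"dx": -0.17, "dy": 0.4, "dz": 0.01, "rx": 0, "ry": -0.7, "rz": -0.01}, {"dx": -0.23, "dy": 0.496, "dz": 0.011, "rx": 0, "ry": -0.89, "rz": -0.012}, {"dx": -0.23, "dy": 0.496, "dz": 0.011, "rx": 0, "ry": -0.89, "rz": -0.012}, {"dx": -0.23, "dy": 0.496, "dz": 0.011, "rx": 0, "ry": -0.89, "rz": -0.012}, {"dx": -0.23, "dy": 0.496, "dz": 0.011, "rx": 0, "ry": -0.89, "rz": -0.012}], gripper=0.2)

```text
time: 13.75
eef_pos: [0.5758, 0.1, 0.2235]
tool_rot: [2.089, 1.849, -0.517]
wrist_force: [-0.0, -1.0, -0.1]
finger_gap: 0.0514
grip_force: 0.0
```

```bash
python3 - <<'E'
from h import *
c=cams.get_calibration('wrist');im,d=cams.grab_frame('wrist');s=arm.sense();print(s['time'],s['eef_pos'],s['finger_gap'],*delta(tcp(0),RT,s))
cv2.imwrite('pics/w9.png',im)
hy=-np.cross(A,Y);print('mouth, edge, tail',proj(c,[M+.008*hy,M+.026*hy,M-.125*A+.008*hy]).round(1).tolist())
m=cv2.inRange(cv2.cvtColor(im,cv2.COLOR_BGR2HSV),(10,110,60),(28,255,255))
for y in range(0,400,20):
    q=np.flatnonzero(m[y,290:350]);print((y,q.min()+290,q.max()+290) if len(q) else (y,),end=' ')
v=im[:,318:323].max(2).mean(1);print('dark',[y for y in range(60,260) if v[y]<75])
x=np.flatnonzero(m[:,320]);print('brass rows',x.min(),x.max())
E
```

```text
13.8 [0.57598549 0.1000567  0.22391656] 0.05096568662435631 [-0.003  0.016  0.483] [-0.017  0.007  0.011]
mouth, edge, tail [[324.7, 99.0], [325.0, 98.4], [323.1, 231.2]]
(0,) (20,) (40,) (60,) (80,) (100,) (120, np.int64(316), np.int64(331)) (140, np.int64(316), np.int64(331)) (160, np.int64(316), np.int64(330)) (180, np.int64(316), np.int64(330)) (200, np.int64(316), np.int64(330)) (220, np.int64(315), np.int64(329)) (240, np.int64(347), np.int64(349)) (260, np.int64(346), np.int64(349)) (280, np.int64(348), np.int64(349)) (300,) (320,) (340,) (360,) (380,) dark [60, 61, 62, 63, 64, 65, 99, 100]
brass rows 101 227
```

The ring is still at the mouth (rows 99–100). I'm descending and regripping.

Emit:
step_arm(motion=[{"dx": 0, "dy": 0.016, "dz": 0.12, "rx": -0.017, "ry": 0.007, "rz": 0.01}, {"dx": -0.003, "dy": 0.016, "dz": 0.25, "rx": -0.017, "ry": 0.007, "rz": 0.01}, {"dx": -0.003, "dy": 0.016, "dz": 0.36, "rx": -0.017, "ry": 0.007, "rz": 0.01}, {"dx": -0.003, "dy": 0.016, "dz": 0.44, "rx": -0.017, "ry": 0.007, "rz": 0.01}, {"dx": -0.003, "dy": 0.016, "dz": 0.483, "rx": -0.017, "ry": 0.007, "rz": 0.01}, {"dx": -0.003, "dy": 0.016, "dz": 0.483, "rx": -0.017, "ry": 0.007, "rz": 0.01}, {"dx": -0.003, "dy": 0.016, "dz": 0.483, "rx": -0.017, "ry": 0.007, "rz": 0.01}])

```text
time: 14.5
eef_pos: [0.5732, 0.0342, 0.0964]
tool_rot: [2.09, 1.843, -0.498]
wrist_force: [0.7, 0.7, 0.5]
finger_gap: 0.0512
grip_force: 0.0
```

Emit:
step_arm(motion=[{"dx": 0, "dy": 0, "dz": 0, "rx": 0, "ry": 0, "rz": 0}, {"dx": 0, "dy": 0, "dz": 0, "rx": 0, "ry": 0, "rz": 0}, {"dx": 0, "dy": 0, "dz": 0, "rx": 0, "ry": 0, "rz": 0}, {"dx": 0, "dy": 0, "dz": 0, "rx": 0, "ry": 0, "rz": 0}, {"dx": 0, "dy": 0, "dz": 0, "rx": 0, "ry": 0, "rz": 0}, {"dx": 0, "dy": 0, "dz": 0, "rx": 0, "ry": 0, "rz": 0}, {"dx": 0, "dy": 0, "dz": 0, "rx": 0, "ry": 0, "rz": 0}], gripper=-1, force=40)

```text
time: 15.2
eef_pos: [0.5731, 0.0339, 0.0958]
tool_rot: [2.089, 1.843, -0.499]
wrist_force: [0.2, 1.5, 3.3]
finger_gap: 0.0146
grip_force: 39.2
```

```bash
python3 ring.py; python3 - <<'E'
from h import *
print(*delta(tcp(.1),RT))
E
```

```text
15.25 [0.57306821 0.03390962 0.09572654] 0.014370854268652285 [-1.07366064  1.71455712  3.68784048]
mouth top, edge [[314.8, 86.7], [314.3, 82.6]]
steel edge [80, 81] ring rows [85, 86, 87, 88, 89, 90] d 0.10993669
[-0.336 -0.006  0.002] [ 0.004 -0.002  0.   ]
```

Gripped, with the ring unchanged at the mouth. I'm drawing the tube out along the bore.

Emit:
step_arm(motion=[{"dx": -0.03, "dy": 0, "dz": 0, "rx": 0, "ry": 0, "rz": 0}, {"dx": -0.07, "dy": 0, "dz": 0, "rx": 0, "ry": 0, "rz": 0}, {"dx": -0.12, "dy": 0, "dz": 0, "rx": 0, "ry": 0, "rz": 0}, {"dx": -0.18, "dy": 0, "dz": 0, "rx": 0, "ry": 0, "rz": 0}, {"dx": -0.25, "dy": 0, "dz": 0, "rx": 0, "ry": 0, "rz": 0}, {"dx": -0.32, "dy": 0, "dz": 0, "rx": 0, "ry": 0, "rz": 0}, {"dx": -0.4, "dy": 0, "dz": 0, "rx": 0, "ry": 0, "rz": 0}, {"dx": -0.45, "dy": 0, "dz": 0, "rx": 0, "ry": 0, "rz": 0}, {"dx": -0.45, "dy": 0, "dz": 0, "rx": 0, "ry": 0, "rz": 0}])

```text
time: 16.15
eef_pos: [0.5569, -0.09, 0.1584]
tool_rot: [2.094, 1.835, -0.502]
wrist_force: [-0.3, -0.4, -0.4]
finger_gap: 0.0146
grip_force: 38.9
```

```bash
cat >> h.py <<'E'
a=np.radians(94.3);T=np.array([np.cos(a),np.sin(a),0]);RP=np.c_[T,[np.sin(a),-np.cos(a),0],[0,0,-1]]
def place(z): return np.array([.426,-.215,z])-.054*T
E
python3 - <<'E'
from h import *
s=arm.sense();print(s['time'],s['eef_pos'],s['finger_gap'],place(.1),*delta(place(.15),RP,s))
E
```

```text
16.15 [ 0.55690335 -0.09003997  0.15841268] 0.014633165166485508 [ 0.43004885 -0.268848    0.1       ] [-0.563 -0.342  0.319] [-0.088  0.901 -0.387]
```

Emit:
step_arm(motion=[{"dx": -0.09, "dy": -0.05, "dz": 0.05, "rx": -0.01, "ry": 0.15, "rz": -0.06}, {"dx": -0.2, "dy": -0.12, "dz": 0.11, "rx": -0.03, "ry": 0.35, "rz": -0.14}, {"dx": -0.32, "dy": -0.19, "dz": 0.18, "rx": -0.05, "ry": 0.55, "rz": -0.23}, {"dx": -0.44, "dy": -0.27, "dz": 0.25, "rx": -0.07, "ry": 0.75, "rz": -0.32}, {"dx": -0.53, "dy": -0.32, "dz": 0.3, "rx": -0.088, "ry": 0.9, "rz": -0.387}, {"dx": -0.563, "dy": -0.342, "dz": 0.319, "rx": -0.088, "ry": 0.901, "rz": -0.387}, {"dx": -0.563, "dy": -0.342, "dz": 0.319, "rx": -0.088, "ry": 0.901, "rz": -0.387}, {"dx": -0.563, "dy": -0.342, "dz": 0.319, "rx": -0.088, "ry": 0.901, "rz": -0.387}])

```text
time: 16.95
eef_pos: [0.4314, -0.266, 0.1479]
tool_rot: [-2.131, -2.305, -0.002]
wrist_force: [0.2, 0.1, -0.4]
finger_gap: 0.0143
grip_force: 39.0
```

```bash
python3 - <<'E'
from h import *
c=cams.get_calibration('wrist');im,d=cams.grab_frame('wrist');s=arm.sense();print(s['time'],s['eef_pos'],s['finger_gap'],*delta(place(.0085),RP,s))
cv2.imwrite('pics/w10.png',im)
rects(c,im,(100,120,80),(125,255,255),.02,(150,0,500,300),60)
v=im[:,318:323].max(2).mean(1);print('ring',[y for y in range(50,150) if v[y]<75])
E
```

```text
17.0 [ 0.43233643 -0.2646855   0.14809609] 0.014498992322058606 [-0.015 -0.009  0.465] [-0.    -0.005  0.013]
[353.  169.5] world [ 0.4629 -0.2393  0.02  ] size [0.037 0.013] deg 4.5
[280.5 168.5] world [ 0.3925 -0.2438  0.02  ] size [0.036 0.013] deg 4.5
[355.  113.5] world [ 0.4587 -0.1875  0.02  ] size [0.036 0.01 ] deg 4.4
[278. 113.] world [ 0.3884 -0.1925  0.02  ] size [0.035 0.009] deg 4.4
ring [83, 84, 85, 86, 87, 88, 89, 90]
```

The ribs confirm the tray's centre at (0.426, -0.216) and its direction. I'm lowering the tube.

Emit:
step_arm(motion=[{"dx": -0.005, "dy": -0.004, "dz": 0.12, "rx": 0, "ry": 0, "rz": 0.01}, {"dx": -0.015, "dy": -0.009, "dz": 0.24, "rx": 0, "ry": -0.005, "rz": 0.01}, {"dx": -0.015, "dy": -0.009, "dz": 0.34, "rx": 0, "ry": -0.005, "rz": 0.01}, {"dx": -0.015, "dy": -0.009, "dz": 0.4, "rx": 0, "ry": -0.005, "rz": 0.01}, {"dx": -0.015, "dy": -0.009, "dz": 0.44, "rx": 0, "ry": -0.005, "rz": 0.01}, {"dx": -0.015, "dy": -0.009, "dz": 0.455, "rx": 0, "ry": -0.005, "rz": 0.01}, {"dx": -0.015, "dy": -0.009, "dz": 0.465, "rx": 0, "ry": -0.005, "rz": 0.01}, {"dx": -0.015, "dy": -0.009, "dz": 0.465, "rx": 0, "ry": -0.005, "rz": 0.01}])

```text
time: 17.8
eef_pos: [0.4302, -0.2682, 0.0098]
tool_rot: [2.133, 2.306, -0.0]
wrist_force: [-1.5, 3.0, 6.8]
finger_gap: 0.0147
grip_force: 40.0
```

The tube is touching the ribs, so I'll release it.

Emit:
step_arm(motion=[{"dx": 0, "dy": 0, "dz": 0, "rx": 0, "ry": 0, "rz": 0}, {"dx": 0, "dy": 0, "dz": 0, "rx": 0, "ry": 0, "rz": 0}, {"dx": 0, "dy": 0, "dz": 0, "rx": 0, "ry": 0, "rz": 0}, {"dx": 0, "dy": 0, "dz": 0, "rx": 0, "ry": 0, "rz": 0}, {"dx": 0, "dy": 0, "dz": 0, "rx": 0, "ry": 0, "rz": 0}, {"dx": 0, "dy": 0, "dz": 0, "rx": 0, "ry": 0, "rz": 0}], gripper=0)

```text
time: 18.4
eef_pos: [0.429, -0.2702, 0.0086]
tool_rot: [-2.136, -2.303, 0.002]
wrist_force: [0.2, -0.6, -1.0]
finger_gap: 0.0427
grip_force: 0.0
```

Emit:
step_arm(motion=[{"dx": 0, "dy": 0, "dz": -0.05, "rx": 0, "ry": 0, "rz": 0}, {"dx": 0, "dy": 0, "dz": -0.15, "rx": 0, "ry": 0, "rz": 0}, {"dx": 0, "dy": 0, "dz": -0.3, "rx": 0, "ry": 0, "rz": 0}, {"dx": 0, "dy": 0, "dz": -0.45, "rx": 0, "ry": 0, "rz": 0}, {"dx": 0, "dy": 0, "dz": -0.6, "rx": 0, "ry": 0, "rz": 0}, {"dx": 0, "dy": 0, "dz": -0.6, "rx": 0, "ry": 0, "rz": 0}, {"dx": 0, "dy": 0, "dz": -0.6, "rx": 0, "ry": 0, "rz": 0}, {"dx": 0, "dy": 0, "dz": -0.6, "rx": 0, "ry": 0, "rz": 0}])

```text
time: 19.2
eef_pos: [0.428, -0.2697, 0.1876]
tool_rot: [-2.135, -2.301, 0.003]
wrist_force: [0.1, 0.3, 0.4]
finger_gap: 0.0423
grip_force: 0.0
```

```bash
python3 - <<'E'
from h import *
c=cams.get_calibration('wrist');im,d=cams.grab_frame('wrist');s=arm.sense();print(s['time'],s['eef_pos'],s['finger_gap'],s['wrist_force'])
cv2.imwrite('pics/w11.png',im)
rects(c,im,(10,110,60),(28,255,255),.025,(220,0,420,300),200)
E
```

```text
19.25 [ 0.42788882 -0.26953965  0.18719323] 0.04293815410981867 [-0.21499764  0.03575552  0.4402999 ]
[321.  156.5] world [ 0.4283 -0.2426  0.025 ] size [0.014 0.125] deg -85.1
[320.5  65.5] world [ 0.4206 -0.1504  0.025 ] size [0.014 0.054] deg -85.1
```

The tube spans y from -0.305 to -0.124, so its middle is at the tray's centre, and it lies along the tray. Handing in.

```bash
python3 -c "
from rig import arm
print(arm.close_job())"
```

```text
the job is handed in; nothing more can be done
None
```

The tube went into the bore to its mark and was let go, the pedal was pressed to its stop and released, and the tube now lies across both blue ribs in the grey tray; I handed the job in at about 19 s, and the system gave no verdict.

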